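# Snap the retaining clip onto the shaker spindle with the fork tool

### The job

Take the fork tool from its rest and push the split clip with it sideways onto the flatted neck of the shaker spindle until it snaps fully home and locks the tube carrier. The platform gives way on soft mounts, so push steadily by feel, never with more than 25 N, and stop when the clip snaps: once it is on, do not lean on it with more than 12 N; keep the gripper off the clip. Then lay the tool back in its rest as it lay, and leave the vial, the dish and the cup where they are.

Things in the scene. Friction and masses are not known exactly. Their poses are not given: they have to be found in the camera images.
- platform: Shaker, fixed: white box 150x150x50 mm; on it, on springs, an aluminium platform with a round tube carrier (diameter 124, top face 75 mm above worktop, five capped tubes 20 mm high on the far half) and the spindle. Origin: spindle axis at worktop height; +x = push direction, away from the robot. Platform and neck yield along x by 5 to 12 mm under the push and spring back.
- neck (a point): Centre of the steel spindle neck, 3 mm above the carrier face; axes as body platform, z up. Neck 8 mm high, standing on the carrier face; above it a round head (diameter 24, 10 mm high). Neck outline in this frame: round nose of radius 7 mm whose foremost point is x=-10 mm, flats at y=-7 and +7, square rear end at x=+6.
- clip_center (a point): Centre of the slot of the loose steel split clip, half-way up its 6 mm thickness; it lies flat on the carrier before the neck, mouth to the neck. +x points out of the mouth. Flat-backed bridge, 24 mm wide, x=-18.5 to -10.5 mm; sprung arms (faces y=8 and 12 mm each side) to x=+10.5, round inward noses at x=+8.5, mouth 9 mm. Home: this point at point neck, axes parallel.
- clip: The clip; origin 3 mm below clip_center, same axes. Its arms spread on the 14 mm neck: the push rises to 11 to 18 N at the neck's nose, falls to 5 to 9 N along the flats, then drops to 1 to 4 N as the tips snap in behind the neck's rear end in the last 2.5 mm; pushing on, it rises again by 1 to 2 N per mm of tool travel: clip home, stop there.
- fork_grip (a point): Handle centre of the fork tool, its grip point: black bar 90 long (x), 16 wide (y), 16 mm high. +x points to the fork, z up. A 9 mm wide shank leads to the fork; tool about 90 g.
- fork: The fork tool; origin 8 mm below fork_grip, same axes. Flat steel fork 6 mm thick, centred at the height of fork_grip; flat inner back of the fork at x=+101 mm from the handle centre, two prongs 27 mm apart inside to x=+110, flaring outward to x=+117 (48 mm overall). The fork's flat back takes the clip's flat back between the prongs.
- rest_seat (a point): Where the handle centre belongs in the fixed grey tool rest, 36 mm above the worktop; x along the tool, fork end to +x. Two saddles at x=-33 and +33 mm, 10 mm thick, floors 28 mm above the worktop, side walls 26 mm apart up to 43 mm; between them the handle is free for 56 mm. Foot plate 90x46x6 mm.
- vial: Bystander: small brown glass vial, 22 mm diameter, 47 mm high, standing; origin under its centre.
- petri: Bystander: flat white round dish, 61 mm diameter, 13 mm high; origin under its centre.
- cup: Bystander: white lidded specimen cup, 63 mm diameter, 81 mm high; origin under its centre.

How it is judged:
By the outcome, as a careful person would: the job done as asked, in the order asked, and still so for the second after the job is handed in, with the robot touching nothing.
It also fails if it takes over 64 s, if anything falls off the work surface, if the arm or the gripper's body presses on something with over 40 N, if the wrist force passes 120 N, or if a joint passes its speed limit or range.

### The arm

A 6-joint arm with a two-finger parallel gripper is mounted at the origin on a cart in front of the work surface, level with it; the furniture and walls round the work are solid. World frame = base frame: x ahead of the robot, y to its left, z up, the work surface at z = 0. Lengths are in m, angles in rad, forces in N, time in s.
With the tool pointing down it reaches from about 0.4 to 0.825 m from the base axis. Payload 7 kg.
Tool frame: the origin (TCP) lies between the finger pads; the fingertips stand env.nose_length ahead of it and the grasp point (between the pads) lies 11 mm behind it (env.nose_length is the distance from the TCP to the fingertips, in m); z points along the fingers, y is the line along which they close (so a half turn about z gives the same grasp; the last joint's range is limited). The gripper opens to 85 mm and grips with 20 to 120 N. Pads are 22 mm wide; open, the fingers measure 114 mm over their backs; the gripper's body (76 mm by 85 mm) begins 54 mm behind the grasp point. The pads swing forward as they close: fully open they stand 13 mm farther back than shut.
Start: joints at [1.633, 0.359, 0.012, 0, -1.224, -0.288], TCP at [0.151, 0.658, 0.239] pointing down, gripper open.
Joint ranges: [-3.07, 3.07], [-1.43, 2.12], [-1.02, 1.25], [-3.03, 1.67], [-3.05, -0], [-3.03, 3.03]. Speed limits (rad/s): [2.39, 2.39, 3.01, 3.14, 3.14, 3.14].

### API

Orientations are given as a 3x3 rotation matrix whose columns are the frame's x, y, z axes.
In Python, from workcell import telemetry, optics, env gives the robot as it stands. The module is installed in compiled form; this text tells all that it offers.
- The arm moves only by the tool play_rows, never from a script. Its arguments are lists of equal length, an entry for each row: "translation": the shift along the tool's x, y, z in cm, a list of three; "delta_rot": the turn, a rotation vector about the tool's x, y, z in rad, a list of three; "claw": the finger opening in cm, from 0 to 8.54. In form: {"translation": [[tx, ty, tz], ...], "delta_rot": [[ax, ay, az], ...], "claw": [claw, ...]}. A call has 1 to 12 rows; each row shifts and turns the commanded pose from where the row before left it, along the tool's axes as they then stand; what a row does not reach is not made up. A row lasts 1/12 s, in which the tool goes at most 41.7 mm and 7.16 degrees, less where a joint would pass 70% of its speed; a pose out of reach is approached as far as the arm can. A call with a gripper value outside its range is refused whole. The fingers move at their own pace and stop on an object; "newtons" is the grip in N (left out, the last holds). Time passes only in rows, so rows that do not move let the fingers close. It gives the time, the measured TCP pose, the force, the opening and the grip force at its end, in the units of the state.
- telemetry.get_obs(): the state, without advancing time (a new reading comes with each control period).
- optics.read_camera(name): name is "scene" or "top"; returns the picture (384x512x3 uint8, red, green, blue); there is no depth.
- optics.camera_params(name): a dict with "fx", "fy", "cx", "cy" (pixels), "xyz" and "orientation" of the camera in the world. Camera axes: x right, y down, z forward; pixel columns grow to the right and rows downward; lengths in m; the calibration is good to about 2 mm. A picture is of the moment at which its call begins. camera_params takes no time and is no camera call.
- env.finish_job(): hands the job in; it is judged then, once.
Trained networks look in the newest picture that a camera, given by its name, has taken for a name from the list of things; names that differ only in an ending like _2 or _b are one class to them, and where a whole thing is asked for, a point or a joint stands for the part that bears it (a point fixed in the world has none). Each returns a list of dicts, best first, with "score" (0 to 1); they miss things now and then, are a little off and sometimes report something else, mostly with a low value. They report only what shows in the picture. A call takes as long as a camera call.
- optics.search_frame(name, camera): "bbox" ([centre column, centre row, width, height] in pixels, round what is visible of it).
- optics.place_of(name, camera): "centre" ([row, column] in pixels: a listed point, or the origin of a listed thing).
The state is a dict: "t": time; "joints": joint angles; "joint_vel": joint speeds; "joint_efforts": joint torques, N m; "position": TCP position; "eef_rot": TCP orientation; "wrist_force": force on the tool from outside, world axes, zero at the start; "torque": the same for the moment, N m; "opening": opening from 0.0 (shut) to 1.0 (fully open); "finger_force": force on a finger pad.
Only numpy, scipy, OpenCV 4.12 (cv2) and the standard library are available. Lean on these libraries where they do the work, as an engineer would, in place of code of your own. Each camera call takes 0.05 s, during which the arm holds its last target. There are 200 camera calls.

## Working session

There is one attempt and no reset: what is moved stays moved. The work goes in short steps, Python scripts to look and compute and a tool call to move; the robot and the scene stay as the last step left them, time stands still between calls to the robot, and variables do not carry over. Pictures are saved under pics/ and viewed, at most 10 in all, crops included, and the job is handed in when it is done.

Besides the shell and the picture viewer there is one more tool, called as name(argument=value, ...) on one line, values as JSON. play_rows: Moves the arm, as the interface text tells. Its arguments: {"type":"object","properties":{"translation":{"type":"array","items":{"type":"array","items":{"type":"number"}}},"delta_rot":{"type":"array","items":{"type":"array","items":{"type":"number"}}},"claw":{"type":"array","items":{"type":"number"}},"newtons":{"type":"number"}},"required":["translation","delta_rot","claw"]}

```bash
mkdir -p pics
cat > h.py <<'E'
import numpy as np, cv2
from workcell import telemetry, optics, env
def ray(cam,row,col):
    p=optics.camera_params(cam); R=np.array(p['orientation']); d=R@np.array([(col-p['cx'])/p['fx'],(row-p['cy'])/p['fy'],1]); return np.array(p['xyz']),d
def atz(cam,row,col,z):
    o,d=ray(cam,row,col); return o+d*(z-o[2])/d[2]
def proj(cam,P):
    p=optics.camera_params(cam); c=np.array(p['orientation']).T@(np.array(P)-np.array(p['xyz'])); return (p['fy']*c[1]/c[2]+p['cy'],p['fx']*c[0]/c[2]+p['cx'])
E
python3 - <<'E'
from h import *
np.set_printoptions(precision=4,suppress=True)
print(env.nose_length)
for c in('scene','top'):
    im=optics.read_camera(c); cv2.imwrite(f'pics/{c}0.png',cv2.resize(im[:,:,::-1],(768,576)))
    p=optics.camera_params(c);print(c,p)
    for n,z in dict(platform=0,neck=.078,clip_center=.078,fork_grip=.036,rest_seat=.036,vial=0,petri=0,cup=0).items():
        for r in optics.place_of(n,c)[:2]:
            print(n,r['score'],np.array(r['centre']),atz(c,*r['centre'],z))
E
```

```text
0.008
scene {'fx': 466.0125524587984, 'fy': 466.0125524587984, 'cx': 266.48414722496545, 'cy': 190.28291752683236, 'xyz': array([-0.0885, -0.6811,  0.7285]), 'orientation': array([[ 0.7044, -0.4289,  0.5656],
       [-0.7094, -0.3992,  0.5808],
       [-0.0233, -0.8104, -0.5855]])}
platform 0.81 [207.6 307.5] [ 0.6329 -0.0872  0.    ]
neck 0.94 [181.2 308.4] [ 0.6365 -0.084   0.078 ]
neck 0.62 [188.  296.9] [ 0.5961 -0.0825  0.078 ]
clip_center 0.56 [184.5 296. ] [ 0.6055 -0.0712  0.078 ]
fork_grip 0.74 [186.1 234.3] [0.5369 0.0796 0.036 ]
fork_grip 0.68 [173.6 174.6] [0.4661 0.2412 0.036 ]
rest_seat 0.73 [173.4 177.5] [0.4721 0.2362 0.036 ]
petri 0.61 [213.2 214.7] [0.4568 0.0676 0.    ]
cup 0.66 [241.  390.5] [ 0.6684 -0.3076  0.    ]
top {'fx': 368.3293083123895, 'fy': 368.3293083123895, 'cx': 254.50622902397598, 'cy': 191.25140412587007, 'xyz': array([ 0.4243, -0.0348,  1.1259]), 'orientation': array([[-0.0283, -0.9915,  0.1271],
       [-0.9996,  0.0271, -0.0114],
       [ 0.0079, -0.1273, -0.9918]])}
platform 0.74 [171.7 265.2] [ 0.6288 -0.0827  0.    ]
neck 0.58 [163.6 269.5] [ 0.6381 -0.0926  0.078 ]
clip_center 0.38 [180.6 266.3] [ 0.5885 -0.0817  0.078 ]
fork_grip 0.78 [224.9 157.4] [0.4719 0.2411 0.036 ]
rest_seat 0.61 [220.4 155. ] [0.4853 0.2482 0.036 ]
rest_seat 0.44 [188.4 203.2] [0.5766 0.1054 0.036 ]
vial 0.59 [193.9 200.1] [0.5649 0.1197 0.    ]
petri 0.55 [226.9 219.7] [0.4621 0.0612 0.    ]
cup 0.69 [161.8 340. ] [ 0.6538 -0.317   0.    ]
cup 0.35 [172.4 269. ] [ 0.6262 -0.0944  0.    ]
```

View pics/top0.png

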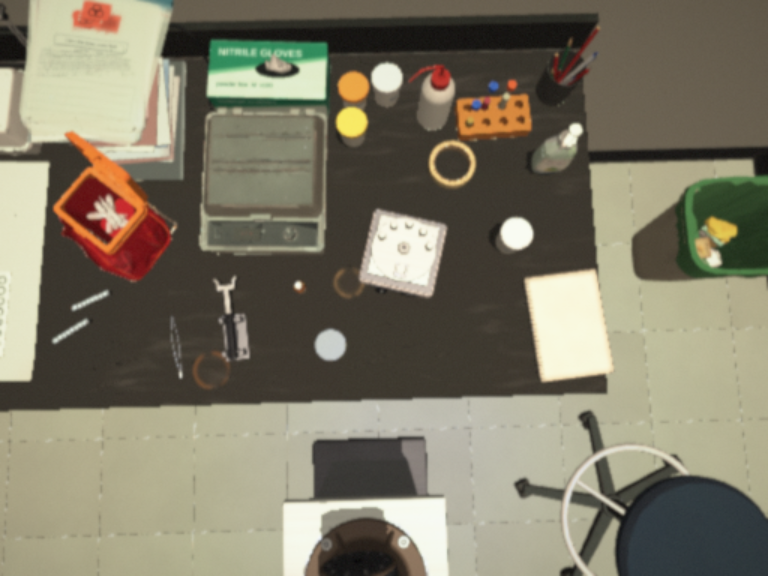

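View pics/scene0.png

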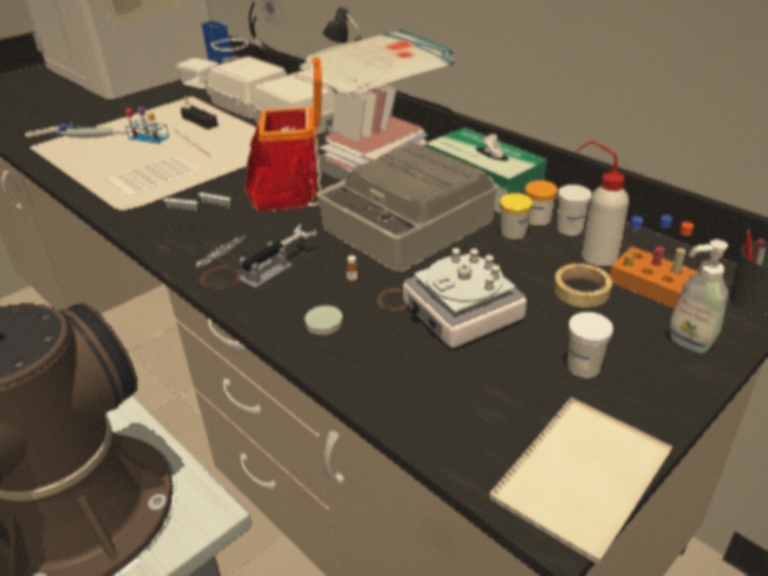

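The top view shows the fork tool at about (235,320) with its fork up-left, the shaker at (403,252) turned clockwise, the vial at (299,286), the dish at (330,345) and the cup at (515,234). I'll enlarge the tool and the shaker.

Run:
```python
from h import *
t=optics.read_camera('top')[:,:,::-1]; s=optics.read_camera('scene')[:,:,::-1]
def crop(im,r,c,h,w,W=400,H=300): return cv2.resize(im[r:r+h,c:c+w],(W,H),interpolation=cv2.INTER_CUBIC)
a=np.hstack([crop(t,180,120,66,88),crop(t,136,228,66,88)])
b=np.hstack([crop(s,142,140,66,88),crop(s,158,262,66,88)])
cv2.imwrite('pics/c1.png',np.vstack([a,b]))
```

```text
(no output)
```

View pics/c1.png

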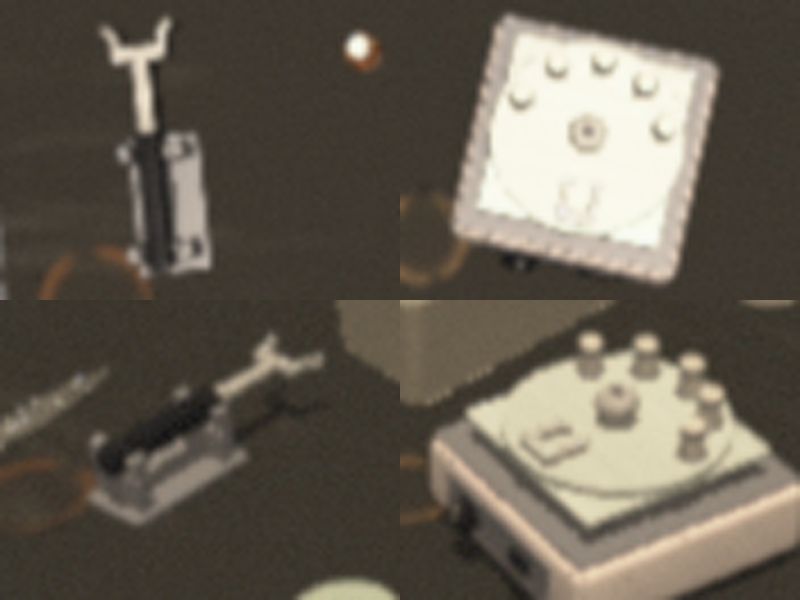

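```bash
cat > fit.py <<'E'
from h import *
from scipy.optimize import least_squares
np.set_printoptions(precision=4,suppress=True)
k=66/300
O={('top','t'):(180,120),('top','p'):(136,228),('scene','t'):(142,140),('scene','p'):(158,262)}
def px(c,w,x,y): r,q=O[c,w]; return r+y*k-.5+k/2, q+x*k-.5+k/2
def fit(obs,x0):
    def res(v):
        c,s=np.cos(v[2]),np.sin(v[2]); o=[]
        for cam,uv,(x,y,z) in obs:
            P=(v[0]+c*x-s*y,v[1]+s*x+c*y,z); o+=list(np.subtract(proj(cam,P),uv))
        return np.array(o)
    r=least_squares(res,x0,loss='soft_l1'); return r.x,res(r.x).reshape(-1,2)
if __name__=='__main__':
    T=[('top',px('top','t',103,28),(.117,.022,.039)),('top',px('top','t',165,18),(.117,-.022,.039)),('top',px('top','t',135,62),(.097,0,.039)),
       ('top',px('top','t',148,137),(.045,0,.044)),('top',px('top','t',160,268),(-.045,0,.044)),
       ('scene',px('scene','t',268,36),(.117,.022,.039)),('scene',px('scene','t',322,57),(.117,-.022,.039)),
       ('scene',px('scene','t',208,90),(.045,0,.044)),('scene',px('scene','t',108,160),(-.045,0,.038))]
    print('tool',*fit(T,[.47,.24,.1])); 
    for c in('top','scene'): print(c,fit([o for o in T if o[0]==c],[.47,.24,.1])[0])
    h=.093
    B=[('top',px('top','p',187,130),(0,0,h)),('scene',px('scene','p',217,95),(0,0,h))]
    C=[((103,12),.075,.075),((318,62),.075,-.075),((272,282),-.075,-.075),((56,232),-.075,.075)]
    B+=[('top',px('top','p',*p),(x,y,.05)) for p,x,y in C]
    B+=[('scene',px('scene','p',30,135),(-.075,.075,.05)),('scene',px('scene','p',178,275),(-.075,-.075,.05))]
    print('plat',*fit(B,[.63,-.08,-.2]))
    print('box only',*fit([b for b in B if b[2][2]==.05],[.63,-.08,-.2])[:1])
    print('head',[atz(b[0],*b[1],h) for b in B[:2]])
    for c,p in(('top',(175,203)),('scene',(153,146))): print('clip',atz(c,*px(c,'p',*p),.081))
E
python3 fit.py
```

```text
tool [0.4745 0.2511 0.1311] [[ 0.5043 -0.8096]
 [ 0.3974  0.272 ]
 [-1.5437  0.3441]
 [-0.9142 -0.8007]
 [ 0.7779  0.3942]
 [-0.0858  0.4557]
 [-0.1354 -0.2572]
 [-0.1999  1.0472]
 [ 1.1731 -0.9456]]
top [0.4743 0.2512 0.1254]
scene [0.475  0.2511 0.1419]
plat [ 0.632  -0.091  -0.2535] [[ 0.4318  0.5295]
 [-0.5207  0.2239]
 [-0.2143 -0.6027]
 [-0.2109  0.9508]
 [-0.0422  0.4468]
 [-0.3766 -1.7054]
 [-0.2889 -0.915 ]
 [ 1.0289  0.0955]]
box only [ 0.6319 -0.0915 -0.2546]
head [array([ 0.6333, -0.0896,  0.093 ]), array([ 0.6299, -0.0921,  0.093 ])]
clip [ 0.589  -0.0811  0.081 ]
clip [ 0.5851 -0.0872  0.081 ]
```

```bash
cat > go.py <<'E'
from h import *
from scipy.spatial.transform import Rotation as Ro
np.set_printoptions(precision=4,suppress=True)
def plan(x,y,z,yaw):
    """tool-frame cm from the current pose: turn about tool z, then shift. yaw = direction (mod pi) of pad width axis (tool x)"""
    o=telemetry.get_obs(); R=np.array(o['eef_rot']); p=np.array(o['position'])
    cur=np.arctan2(R[1,0],R[0,0]); d=(yaw-cur+np.pi/2)%np.pi-np.pi/2
    R2=Ro.from_rotvec([0,0,d]).as_matrix()@R
    print('R',R.ravel(),'pos',p,'dz_tool',-d,'shift cm',100*R2.T@(np.array([x,y,z])-p),'joints',o['joints'],'F',o['wrist_force'],'t',o['t'],'op',o['opening'])
E
python3 -c "
from go import *
plan(.4745,.2511,.14,.131)"
```

```text
R [ 0.9746 -0.2239  0.     -0.2239 -0.9746 -0.      0.      0.     -1.    ] pos [0.1511 0.6578 0.2393] dz_tool -0.3568053183159965 shift cm [26.7461 44.5478  9.9324] joints [ 1.6331  0.3586  0.0119  0.     -1.2241 -0.2881] F [-0.4677  0.0875 -0.2164] t 1.0 op 1.0010499334807885
```

play_rows(translation=[[0,0,0],[0,0,0],[0,0,0],[0,0,0],[1.2,2.1,0],[1.2,2.1,0],[1.2,2.1,0],[1.2,2.1,0],[1.2,2.1,0],[1.2,2.1,0],[1.2,2.1,0],[1.2,2.1,0]], delta_rot=[[0,0,-0.0892],[0,0,-0.0892],[0,0,-0.0892],[0,0,-0.0892],[0,0,0],[0,0,0],[0,0,0],[0,0,0],[0,0,0],[0,0,0],[0,0,0],[0,0,0]], claw=[8.5,8.5,8.5,8.5,8.5,8.5,8.5,8.5,8.5,8.5,8.5,8.5])

```text
t: 2.0
position: [0.2688, 0.5028, 0.2395]
eef_rot: [[0.991, 0.131, 0.0], [0.131, -0.991, 0.0], [0.0, -0.0, -1.0]]
wrist_force: [0.7, 0.6, 0.1]
opening: 0.995
finger_force: 0.0
```

play_rows(translation=[[1.4,2.3,0.6],[1.4,2.3,0.6],[1.4,2.3,0.6],[1.4,2.3,0.6],[1.4,2.3,0.6],[1.4,2.3,0.6],[1.4,2.3,0.6],[1.4,2.3,0.6],[1.4,2.3,0.6],[1.4,2.3,0.6],[1.4,2.3,0.6],[0,0,0]], delta_rot=[[0,0,0],[0,0,0],[0,0,0],[0,0,0],[0,0,0],[0,0,0],[0,0,0],[0,0,0],[0,0,0],[0,0,0],[0,0,0],[0,0,0]], claw=[8.5,8.5,8.5,8.5,8.5,8.5,8.5,8.5,8.5,8.5,8.5,8.5])

```text
t: 3.0
position: [0.4552, 0.2699, 0.1721]
eef_rot: [[0.992, 0.128, -0.001], [0.128, -0.992, -0.002], [-0.002, 0.001, -1.0]]
wrist_force: [-0.9, -0.4, -0.9]
opening: 0.991
finger_force: 0.0
```

```bash
python3 -c "
from go import *
plan(.4745,.2511,.025,.131)"
```

```text
R [ 0.9918  0.1279 -0.0013  0.1279 -0.9918 -0.0016 -0.0015  0.0015 -1.    ] pos [0.4552 0.2699 0.1721] dz_tool -0.0027476120979348373 shift cm [ 1.6953  2.0925 14.715 ] joints [ 0.9061  0.1768 -0.4019 -0.     -0.9942  0.793 ] F [-0.8625 -0.4422 -0.8954] t 3.0 op 0.9908419439094603
```

play_rows(translation=[[1.7,2.2,2],[0,0,2],[0,0,2],[0,0,0],[0,0,0]], delta_rot=[[0,0,0],[0,0,0],[0,0,0],[0,0,0],[0,0,0]], claw=[8.5,8.5,8.5,8.5,8.5])

```text
t: 3.42
position: [0.4734, 0.2532, 0.113]
eef_rot: [[0.991, 0.131, -0.001], [0.131, -0.991, -0.002], [-0.001, 0.001, -1.0]]
wrist_force: [0.3, 0.1, 0.7]
opening: 0.999
finger_force: 0.0
```

```bash
python3 -c "
from go import *
plan(.4745,.2511,.025,.131)
for c in('top','scene'):
    im=optics.read_camera(c)[:,:,::-1]; r,q=(150,90) if c=='top' else (100,120)
    cv2.imwrite(f'pics/g_{c}.png',cv2.resize(im[r:r+110,q:q+130],(400,338)))
cv2.imwrite('pics/g.png',np.hstack([cv2.imread('pics/g_top.png'),cv2.imread('pics/g_scene.png')]))
"
```

```text
R [ 0.9914  0.1307 -0.0012  0.1307 -0.9914 -0.0016 -0.0014  0.0015 -1.    ] pos [0.4734 0.2532 0.113 ] dz_tool 6.263173092713181e-05 shift cm [0.0926 0.2117 8.796 ] joints [ 0.8566  0.254  -0.458   0.0002 -0.8609  0.8451] F [0.3103 0.0553 0.6852] t 3.4167 op 0.9990144228614173
```

View pics/g.png

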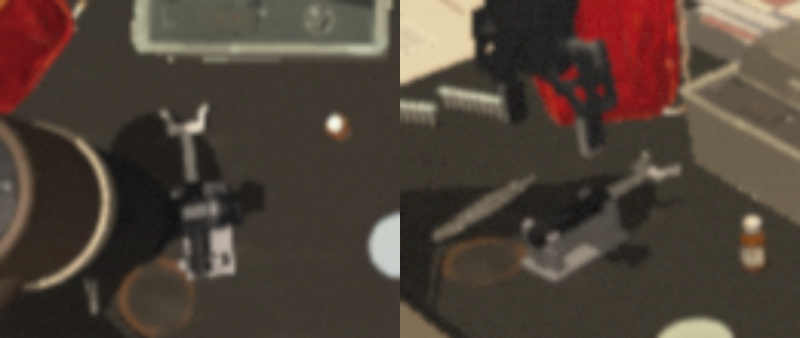

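The left (top) view shows the gripper above the handle at about (205,210). The right view shows the open fingers on either side of it. I'll descend and grip.

play_rows(translation=[[0.1,0.2,2.2],[0,0,2.2],[0,0,2.2],[0,0,1.2],[0,0,1.0],[0,0,0],[0,0,0],[0,0,0]], delta_rot=[[0,0,0],[0,0,0],[0,0,0],[0,0,0],[0,0,0],[0,0,0],[0,0,0],[0,0,0]], claw=[8.5,8.5,8.5,8.5,8.5,8.5,8.5,5], newtons=20)

```text
t: 4.18
position: [0.4757, 0.2525, 0.0266]
eef_rot: [[0.991, 0.131, 0.002], [0.131, -0.991, 0.001], [0.002, -0.001, -1.0]]
wrist_force: [-0.2, -0.4, 0.2]
opening: 0.881
finger_force: 0.0
```

play_rows(translation=[[0,0,0],[0,0,0],[0,0,0],[0,0,0],[0,0,0],[0,0,0],[0,0,0],[0,0,0],[0,0,0]], delta_rot=[[0,0,0],[0,0,0],[0,0,0],[0,0,0],[0,0,0],[0,0,0],[0,0,0],[0,0,0],[0,0,0]], claw=[4,3,2,1.5,1,1,1,1,1], newtons=20)

```text
t: 4.93
position: [0.4751, 0.2517, 0.0257]
eef_rot: [[0.991, 0.131, 0.0], [0.131, -0.991, 0.0], [0.0, -0.0, -1.0]]
wrist_force: [-1.0, -1.3, 5.2]
opening: 0.185
finger_force: 22.7
```

play_rows(translation=[[0,0,0],[0,0,0],[0,0,0],[0,0,0],[0,0,-0.5],[0,0,-1],[0,0,-1],[0,0,-1],[0,0,-1],[0,0,-1.5],[0,0,-2],[0,0,-2]], delta_rot=[[0,0,0],[0,0,0],[0,0,0],[0,0,0],[0,0,0],[0,0,0],[0,0,0],[0,0,0],[0,0,0],[0,0,0],[0,0,0],[0,0,0]], claw=[1,1,1,1,1,1,1,1,1,1,1,1], newtons=100)

```text
t: 5.93
position: [0.4748, 0.2514, 0.1268]
eef_rot: [[0.991, 0.131, -0.0], [0.131, -0.991, -0.0], [-0.0, 0.0, -1.0]]
wrist_force: [-0.6, 0.4, -0.7]
opening: 0.169
finger_force: 97.6
```

play_rows(translation=[[0,0,-2],[0,0,0],[0,0,0],[0,0,0],[0,0,0],[0,0,0],[0,0,0],[0,0,0]], delta_rot=[[0,0,0],[0,0,0.077],[0,0,0.077],[0,0,0.077],[0,0,0.077],[0,0,0.077],[0,0,0],[0,0,0]], claw=[1,1,1,1,1,1,1,1])

```text
t: 6.6
position: [0.475, 0.2517, 0.146]
eef_rot: [[0.968, -0.249, 0.001], [-0.249, -0.968, 0.001], [0.0, -0.001, -1.0]]
wrist_force: [0.3, -0.3, -2.0]
opening: 0.17
finger_force: 97.4
```

```bash
python3 -c "
from go import *
plan(.4617,-.0468,.145,-.2535)"
```

```text
R [ 0.9685 -0.249   0.0005 -0.249  -0.9685  0.0006  0.0003 -0.0007 -1.    ] pos [0.475  0.2517 0.146 ] dz_tool 0.0018176036328447776 shift cm [ 6.1992 29.2276  0.0863] joints [ 0.8521  0.2157 -0.4196 -0.     -0.9347  0.467 ] F [ 0.3456 -0.33   -2.0201] t 6.6 op 0.16984253950545805
```

play_rows(translation=[[0.5,2.2,0],[0.5,2.6,0],[0.5,2.6,0],[0.5,2.6,0],[0.5,2.6,0],[0.5,2.6,0],[0.5,2.6,0],[0.5,2.6,0],[0.6,2.6,0],[0.6,2.6,0],[0.5,2.0,0],[0.5,1.6,0]], delta_rot=[[0,0,0],[0,0,0],[0,0,0],[0,0,0],[0,0,0],[0,0,0],[0,0,0],[0,0,0],[0,0,0],[0,0,0],[0,0,0],[0,0,0]], claw=[1,1,1,1,1,1,1,1,1,1,1,1])

```text
t: 7.6
position: [0.4612, -0.0481, 0.1458]
eef_rot: [[0.968, -0.249, 0.0], [-0.249, -0.968, 0.0], [0.0, -0.0, -1.0]]
wrist_force: [0.3, 0.0, -1.6]
opening: 0.169
finger_force: 97.6
```

play_rows(translation=[[0,0,1],[0,0,1],[0,0,1],[0,0,0],[0,0,0],[0,0,0]], delta_rot=[[0,0,0],[0,0,0],[0,0,0],[0,0,0],[0,0,0],[0,0,0]], claw=[1,1,1,1,1,1])

```text
t: 8.1
position: [0.462, -0.0464, 0.116]
eef_rot: [[0.968, -0.25, 0.001], [-0.25, -0.968, -0.0], [0.001, -0.0, -1.0]]
wrist_force: [0.4, 0.3, -0.8]
opening: 0.167
finger_force: 97.7
```

```bash
python3 -c "
from go import *
plan(.4617,-.0468,.0695,-.2535)
t=optics.read_camera('top')[:,:,::-1]; s=optics.read_camera('scene')[:,:,::-1]
def crop(im,r,c): return cv2.resize(im[r:r+66,c:c+66],(400,400),interpolation=cv2.INTER_CUBIC)
cv2.imwrite('pics/p.png',np.hstack([crop(t,150,232),crop(s,160,256)]))
"
```

```text
R [ 0.9683 -0.2499  0.0007 -0.2499 -0.9683 -0.      0.0006 -0.0002 -1.    ] pos [ 0.462  -0.0464  0.116 ] dz_tool 0.0009281521694566308 shift cm [-0.021   0.0419  4.645 ] joints [ 0.3258  0.1354 -0.6078  0.0003 -0.827   0.9922] F [ 0.3687  0.2737 -0.7722] t 8.1 op 0.16680778289353038
```

View pics/p.png

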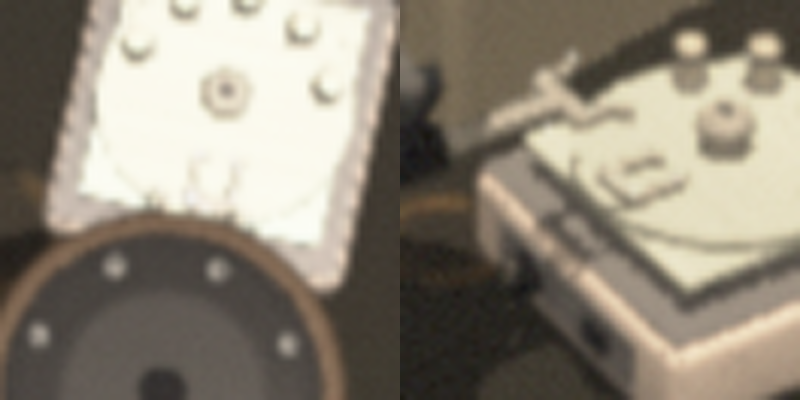

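```bash
python3 -c "
from go import *
o=telemetry.get_obs();R=np.array(o['eef_rot']);p=np.array(o['position'])
X=np.array([R[0,0],R[1,0],0]);Y=np.array([-X[1],X[0],0])
def s(cam,P):
    r,c=proj(cam,P); r0,c0=((150,232) if cam=='top' else (160,256)); return np.round(((c-c0+.5)*400/66+(0 if cam=='top' else 400),(r-r0+.5)*400/66),0)
for cam in('top','scene'):
    for y in(.024,-.024,0): print(cam,'fork',y,s(cam,p+[0,0,.0103]+.117*X+y*Y))
    print('shank joint',s(cam,p+[0,0,.0103]+.097*X))
    n=np.array([.632,-.091,0]);c,q=np.cos(-.2535),np.sin(-.2535)
    f=lambda x,y,z:s(cam,n+[c*x-q*y,q*x+c*y,z])
    print('headtop',f(0,0,.093),'clip back L/R',f(-.0585,.012,.081),f(-.0585,-.012,.081),'tips',f(-.0295,.012,.081),f(-.0295,-.012,.081))
"
```

```text
top fork 0.024 [151. 189.]
top fork -0.024 [254. 213.]
top fork 0 [203. 201.]
shank joint [193. 244.]
headtop [229.  92.] clip back L/R [176. 210.] [225. 221.] tips [189. 151.] [239. 162.]
scene fork 0.024 [569.  57.]
scene fork -0.024 [638. 116.]
scene fork 0 [603.  86.]
shank joint [559. 102.]
headtop [728. 112.] clip back L/R [587. 168.] [621. 198.] tips [649. 145.] [682. 175.]
```

Run:
```python
from go import *
n=np.array([.632,-.091,0]);c,q=np.cos(-.2535),np.sin(-.2535)
out=[]
for cam,(r0,c0) in (('top',(156,250)),('scene',(168,276))):
    im=np.mean([optics.read_camera(cam).astype(float) for _ in range(6)],0)[:,:,::-1]
    K=44; g=im[r0:r0+K,c0:c0+K]
    lo,hi=(120,256) if cam=='top' else (60,220)
    g=np.clip((g-lo)/(hi-lo)*255,0,255)**2.0/255
    g=cv2.resize(g.astype(np.uint8),(400,400),interpolation=cv2.INTER_CUBIC)
    def f(x,y,z):
        r,cc=proj(cam,n+[c*x-q*y,q*x+c*y,z]); return int((cc-c0+.5)*400/K),int((r-r0+.5)*400/K)
    for a,b in (((-.062,0),(.0,0)),):
        cv2.line(g,f(*a,.081),f(*b,.081),(0,0,255),1)
    for x in(-.06,-.05,-.04,-.03,-.02,-.01): cv2.circle(g,f(x,0,.081),2,(0,160,0),-1)
    pts=[f(.012*np.cos(t),.012*np.sin(t),.093) for t in np.linspace(0,6.28,24)]
    cv2.polylines(g,[np.array(pts)],True,(255,0,0),1)
    out.append(g)
cv2.imwrite('pics/q.png',np.hstack(out))
```

```text
(no output)
```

View pics/q.png

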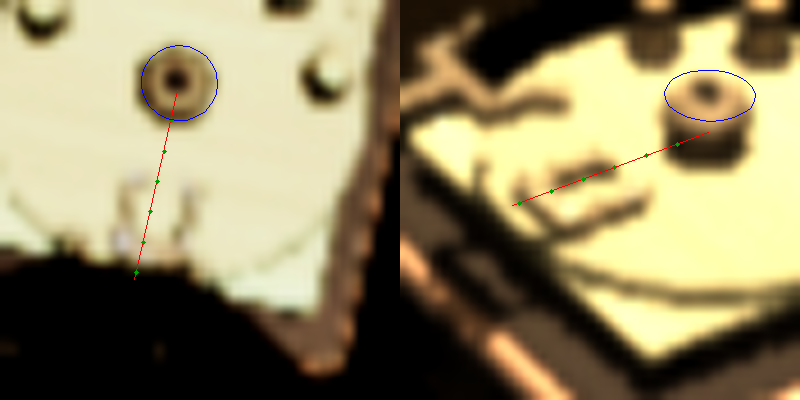

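The overlay shows the spindle head where I fitted it, at (178,83). The clip lies about 3 mm to −y of the axis and parallel to it, with its back at about x=−60 mm. I'll start there and bring the fork over 2.5 mm.

play_rows(translation=[[-0.5,0.15,0],[-0.5,0.15,0],[0,0,1],[0,0,1],[0,0,1],[0,0,1],[0,0,0.5],[0,0,0.2],[0,0,0],[0,0,0],[0,0,0]], delta_rot=[[0,0,0],[0,0,0],[0,0,0],[0,0,0],[0,0,0],[0,0,0],[0,0,0],[0,0,0],[0,0,0],[0,0,0],[0,0,0]], claw=[1,1,1,1,1,1,1,1,1,1,1])

```text
t: 9.72
position: [0.4515, -0.0468, 0.0688]
eef_rot: [[0.968, -0.251, 0.001], [-0.251, -0.968, 0.0], [0.001, -0.0, -1.0]]
wrist_force: [-0.5, 0.6, -0.4]
opening: 0.166
finger_force: 97.7
```

```bash
cat > st.py <<'E'
from go import *
o=telemetry.get_obs();R=np.array(o['eef_rot']);p=np.array(o['position'])
c,q=np.cos(-.2535),np.sin(-.2535); A=np.array([[c,q,0],[-q,c,0],[0,0,1]])
d=A@(p-[.632,-.091,0]); F=[A@np.array(o['wrist_force'])]
print('t',o['t'],'fork back in neck frame mm',1000*(d+[.101,0,.0103]),'F plat',F[0],'yaw err',np.arctan2(R[1,0],R[0,0])+.2535)
E
python3 st.py
python3 - <<'E'
from go import *
im=optics.read_camera('scene')[:,:,::-1]; cv2.imwrite('pics/r.png',cv2.resize(im[165:225,262:342],(640,480),interpolation=cv2.INTER_CUBIC))
E
```

```text
t 9.7167 fork back in neck frame mm [-84.7785  -2.5175  79.1334] F plat [-0.6343  0.4995 -0.444 ] yaw err -0.00040064413893725614
```

View pics/r.png

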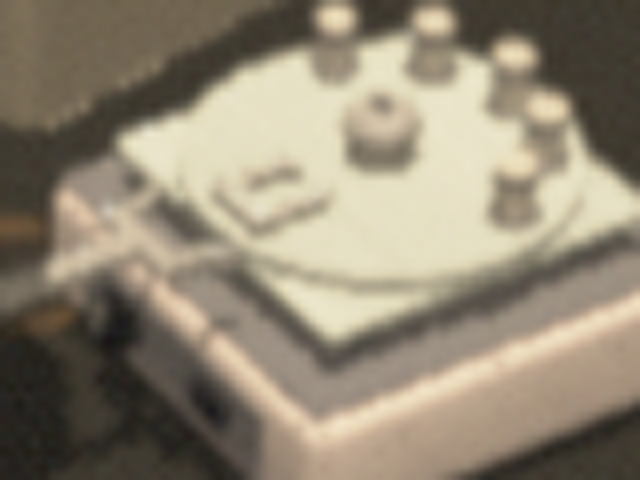

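play_rows(translation=[[0.4,0,0],[0.4,0,0],[0.4,0,0],[0.4,0,0],[0.4,0,0],[0.4,0,0],[0.3,0,0],[0.3,0,0],[0.2,-0.1,0],[0.2,-0.1,0],[0.2,-0.05,0],[0.1,0,0]], delta_rot=[[0,0,0],[0,0,0],[0,0,0],[0,0,0],[0,0,0],[0,0,0],[0,0,0],[0,0,0],[0,0,0],[0,0,0],[0,0,0],[0,0,0]], claw=[1,1,1,1,1,1,1,1,1,1,1,1])

```text
t: 10.77
position: [0.4879, -0.0537, 0.0683]
eef_rot: [[0.968, -0.251, 0.0], [-0.251, -0.968, -0.0], [0.0, 0.0, -1.0]]
wrist_force: [0.5, -0.6, -1.5]
opening: 0.164
finger_force: 97.7
```

play_rows(translation=[[0.2,0,0],[0.2,0,0],[0.1,0,0],[0,0,0],[0,0,0]], delta_rot=[[0,0,0],[0,0,0],[0,0,0],[0,0,0],[0,0,0]], claw=[1,1,1,1,1])

```text
t: 11.18
position: [0.4924, -0.0551, 0.0683]
eef_rot: [[0.968, -0.251, -0.0], [-0.251, -0.968, -0.0], [-0.0, 0.0, -1.0]]
wrist_force: [0.1, -0.4, -1.2]
opening: 0.165
finger_force: 97.7
```

```bash
python3 st.py
python3 - <<'E'
from go import *
im=optics.read_camera('scene')[:,:,::-1]; cv2.imwrite('pics/u.png',cv2.resize(im[165:225,262:342],(640,480),interpolation=cv2.INTER_CUBIC))
E
```

```text
t 11.1833 fork back in neck frame mm [-43.0942  -0.2541  78.5806] F plat [ 0.1406 -0.3386 -1.2209] yaw err -0.0005935364747802763
```

View pics/u.png

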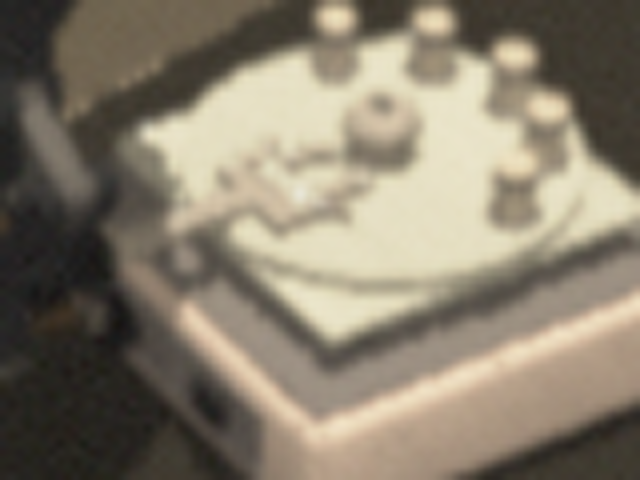

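The fork holds the clip square, with its tips at about (370,183) just short of the neck. I'll raise it slightly and push in small steps.

play_rows(translation=[[0.1,0,-0.04],[0.1,0,-0.04],[0.1,0,0],[0.1,0,0],[0.1,0,0],[0.1,0,0]], delta_rot=[[0,0,0],[0,0,0],[0,0,0],[0,0,0],[0,0,0],[0,0,0]], claw=[1,1,1,1,1,1])

```text
t: 11.73
position: [0.4982, -0.0566, 0.0691]
eef_rot: [[0.968, -0.251, -0.0], [-0.251, -0.968, 0.0], [-0.0, 0.0, -1.0]]
wrist_force: [-0.7, 0.7, -0.8]
opening: 0.166
finger_force: 97.6
```

play_rows(translation=[[0.1,0,0],[0.1,0,0],[0.1,0,0]], delta_rot=[[0,0,0],[0,0,0],[0,0,0]], claw=[1,1,1])

```text
t: 11.98
position: [0.5004, -0.0574, 0.0688]
eef_rot: [[0.968, -0.251, -0.001], [-0.251, -0.968, -0.0], [-0.001, 0.0, -1.0]]
wrist_force: [-3.9, 2.1, 0.1]
opening: 0.172
finger_force: 97.7
```

play_rows(translation=[[0.1,0,0],[0.1,0,0]], delta_rot=[[0,0,0],[0,0,0]], claw=[1,1])

```text
t: 12.15
position: [0.502, -0.0579, 0.0687]
eef_rot: [[0.968, -0.251, -0.002], [-0.251, -0.968, -0.0], [-0.002, 0.001, -1.0]]
wrist_force: [-5.6, 2.7, 0.3]
opening: 0.168
finger_force: 97.8
```

```bash
python3 st.py
```

```text
t 12.15 fork back in neck frame mm [-33.1368  -0.5864  78.9976] F plat [-6.0857  1.2007  0.2579] yaw err -0.0006825973996852919
```

Contact, 6 N. I'll keep on steadily.

play_rows(translation=[[0.1,0,0],[0.1,0,0]], delta_rot=[[0,0,0],[0,0,0]], claw=[1,1])

```text
t: 12.32
position: [0.5033, -0.0584, 0.0685]
eef_rot: [[0.968, -0.252, -0.003], [-0.252, -0.968, -0.0], [-0.003, 0.001, -1.0]]
wrist_force: [-7.6, 3.5, 0.2]
opening: 0.166
finger_force: 97.8
```

play_rows(translation=[[0.1,0,0],[0.1,0,0]], delta_rot=[[0,0,0],[0,0,0]], claw=[1,1])

```text
t: 12.48
position: [0.5046, -0.059, 0.0682]
eef_rot: [[0.968, -0.252, -0.004], [-0.252, -0.968, -0.0], [-0.004, 0.001, -1.0]]
wrist_force: [-7.9, 3.6, -0.2]
opening: 0.17
finger_force: 97.8
```

```bash
python3 st.py
```

```text
t 12.4833 fork back in neck frame mm [-30.3382  -0.9291  78.543 ] F plat [-8.5838  1.4747 -0.1874] yaw err -0.0010037914781057533
```

play_rows(translation=[[0.1,-0.03,-0.03],[0.1,-0.03,-0.02]], delta_rot=[[0,0,0],[0,0,0]], claw=[1,1])

```text
t: 12.65
position: [0.5061, -0.0589, 0.0685]
eef_rot: [[0.968, -0.252, -0.006], [-0.252, -0.968, -0.0], [-0.005, 0.002, -1.0]]
wrist_force: [-9.0, 4.3, -1.3]
opening: 0.167
finger_force: 97.8
```

play_rows(translation=[[0.1,0,0],[0.1,0,0]], delta_rot=[[0,0,0],[0,0,0]], claw=[1,1])

```text
t: 12.82
position: [0.5078, -0.0594, 0.0684]
eef_rot: [[0.968, -0.252, -0.006], [-0.252, -0.968, -0.0], [-0.006, 0.002, -1.0]]
wrist_force: [-9.2, 4.3, -1.6]
opening: 0.165
finger_force: 97.8
```

```bash
python3 st.py
```

```text
t 12.8167 fork back in neck frame mm [-27.1597  -0.5368  78.6636] F plat [-9.9924  1.8704 -1.6465] yaw err -0.0011868390771870851
```

play_rows(translation=[[0.1,0,-0.06],[0.1,0,-0.06]], delta_rot=[[0,0,0],[0,0,0]], claw=[1,1])

```text
t: 12.98
position: [0.5108, -0.0599, 0.0699]
eef_rot: [[0.968, -0.252, -0.004], [-0.252, -0.968, -0.0], [-0.004, 0.001, -1.0]]
wrist_force: [-6.2, 2.8, -0.7]
opening: 0.169
finger_force: 97.6
```

play_rows(translation=[[0.1,0,0],[0.1,0,0]], delta_rot=[[0,0,0],[0,0,0]], claw=[1,1])

```text
t: 13.15
position: [0.5132, -0.0603, 0.0701]
eef_rot: [[0.968, -0.252, -0.003], [-0.252, -0.968, -0.0], [-0.003, 0.001, -1.0]]
wrist_force: [-4.8, 2.7, -1.6]
opening: 0.169
finger_force: 97.6
```

```bash
python3 st.py
```

```text
t 13.15 fork back in neck frame mm [-21.6609  -0.1043  80.3962] F plat [-5.3203  1.4008 -1.5974] yaw err -0.000876940449937913
```

play_rows(translation=[[0.1,0,0.03],[0.1,0,0.02]], delta_rot=[[0,0,0],[0,0,0]], claw=[1,1])

```text
t: 13.32
position: [0.5156, -0.0609, 0.0697]
eef_rot: [[0.968, -0.252, -0.002], [-0.252, -0.968, -0.0], [-0.002, 0.001, -1.0]]
wrist_force: [-0.3, -0.9, -1.4]
opening: 0.165
finger_force: 97.7
```

play_rows(translation=[[0.1,0,0],[0.1,0,0]], delta_rot=[[0,0,0],[0,0,0]], claw=[1,1])

```text
t: 13.48
position: [0.5185, -0.0614, 0.0701]
eef_rot: [[0.968, -0.251, -0.001], [-0.251, -0.968, -0.0], [-0.001, 0.0, -1.0]]
wrist_force: [-3.4, 0.7, -1.1]
opening: 0.169
finger_force: 97.6
```

```bash
python3 st.py
```

```text
t 13.4833 fork back in neck frame mm [-16.35     0.2179  80.4064] F plat [-3.4985 -0.1503 -1.0782] yaw err -0.0006684940965860364
```

play_rows(translation=[[0.1,0,0],[0.1,0,0],[0,0,0]], delta_rot=[[0,0,0],[0,0,0],[0,0,0]], claw=[1,1,1])

```text
t: 13.73
position: [0.52, -0.0619, 0.07]
eef_rot: [[0.968, -0.251, -0.002], [-0.251, -0.968, -0.0], [-0.002, 0.0, -1.0]]
wrist_force: [-5.4, 2.1, -0.1]
opening: 0.169
finger_force: 97.7
```

```bash
python3 st.py
```

```text
t 13.7333 fork back in neck frame mm [-14.7732   0.1161  80.2866] F plat [-5.7639  0.6359 -0.133 ] yaw err -0.0007198067604342606
```

The force rises at about 1.3 N/mm and extrapolates to zero at about −19 mm, so the clip is home. I'll withdraw and check.

play_rows(translation=[[-0.2,0,0],[-0.3,0,0],[-0.5,0,0],[-0.8,0,0],[-1.0,0,0],[-1.0,0,0],[-1.0,0,0],[-1.0,0,-0.5],[-1.0,0,-1.5],[0,0,-2],[0,0,-2],[0,0,-1]], delta_rot=[[0,0,0],[0,0,0],[0,0,0],[0,0,0],[0,0,0],[0,0,0],[0,0,0],[0,0,0],[0,0,0],[0,0,0],[0,0,0],[0,0,0]], claw=[1,1,1,1,1,1,1,1,1,1,1,1])

```text
t: 14.73
position: [0.4551, -0.0443, 0.1431]
eef_rot: [[0.968, -0.25, 0.003], [-0.25, -0.968, 0.001], [0.003, -0.001, -1.0]]
wrist_force: [0.8, 0.5, -0.4]
opening: 0.167
finger_force: 97.7
```

```bash
python3 st.py
python3 - <<'E'
from go import *
n=np.array([.632,-.091,0]);c,q=np.cos(-.2535),np.sin(-.2535); out=[]
for cam,(r0,c0) in (('top',(146,246)),('scene',(158,286))):
    im=np.mean([optics.read_camera(cam).astype(float) for _ in range(4)],0)[:,:,::-1]
    g=im[r0:r0+44,c0:c0+44]; lo,hi=(120,256) if cam=='top' else (60,220)
    g=np.clip((g-lo)/(hi-lo)*255,0,255)**2/255
    g=cv2.resize(g.astype(np.uint8),(400,400),interpolation=cv2.INTER_CUBIC)
    for y in(.012,-.012,0):
      for x in (-.0185,):
        r,cc=proj(cam,n+[c*x-q*y,q*x+c*y,.081]); cv2.circle(g,(int((cc-c0+.5)*400/44),int((r-r0+.5)*400/44)),3,(0,0,255),1)
    out.append(g)
cv2.imwrite('pics/v.png',np.hstack(out))
plan(.4749,.2516,.146,.131)
E
```

```text
t 14.7333 fork back in neck frame mm [-81.9428   0.8777 153.3824] F plat [ 0.6913  0.6867 -0.4123] yaw err 0.0005618822891028663
R [ 0.9679 -0.2513 -0.0017 -0.2513 -0.9679 -0.0005 -0.0015  0.0009 -1.    ] pos [ 0.4542 -0.0448  0.1395] dz_tool -0.38507156956043986 shift cm [  5.9243 -29.1162  -0.6876] joints [ 0.3353  0.0925 -0.5918 -0.0001 -0.8882  0.9815] F [-0.4229  0.4132  0.0241] t 15.1333 op 0.16602423962292165
```

View pics/v.png

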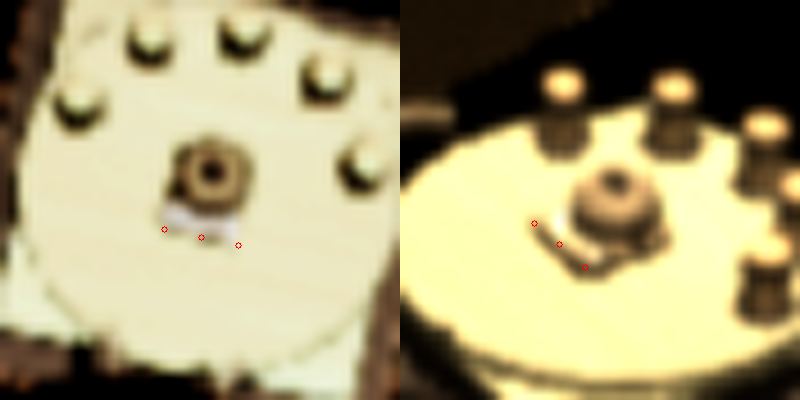

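The bridge's back sits on the predicted home line: the red marks at (201,237) in the left view and (560,244) in the right. The tool goes back to its rest.

play_rows(translation=[[0,0,-0.3],[0,0,-0.3],[0,0,0],[0,0,0],[0,0,0],[0.5,-2,0],[0.5,-2,0],[0.5,-2,0],[0.5,-2.5,0],[0.5,-2.5,0],[0.5,-2.5,0],[0.5,-2.5,0]], delta_rot=[[0,0,-0.077],[0,0,-0.077],[0,0,-0.077],[0,0,-0.077],[0,0,-0.077],[0,0,0],[0,0,0],[0,0,0],[0,0,0],[0,0,0],[0,0,0],[0,0,0]], claw=[1,1,1,1,1,1,1,1,1,1,1,1])

```text
t: 16.13
position: [0.4683, 0.1195, 0.1456]
eef_rot: [[0.991, 0.13, -0.001], [0.13, -0.991, -0.001], [-0.001, 0.001, -1.0]]
wrist_force: [-0.1, -0.2, -0.8]
opening: 0.165
finger_force: 97.8
```

play_rows(translation=[[0.5,-2.5,0],[0.5,-2.5,0],[0.5,-2.5,0],[0.5,-2.5,0],[0.4,-1.5,0],[0,-1.0,0],[0,0,0],[0,0,0],[0,0,0]], delta_rot=[[0,0,0],[0,0,0],[0,0,0],[0,0,0],[0,0,0],[0,0,0],[0,0,0],[0,0,0],[0,0,0]], claw=[1,1,1,1,1,1,1,1,1])

```text
t: 16.88
position: [0.4757, 0.2446, 0.146]
eef_rot: [[0.991, 0.13, -0.001], [0.13, -0.991, -0.001], [-0.001, 0.001, -1.0]]
wrist_force: [-0.0, 0.4, -0.3]
opening: 0.168
finger_force: 97.8
```

```bash
python3 -c "
from go import *
plan(.4750,.2516,.0257,.131)"
```

```text
R [ 0.9915  0.1302 -0.0008  0.1302 -0.9915 -0.0007 -0.0009  0.0006 -1.    ] pos [0.4757 0.2446 0.146 ] dz_tool -0.0004723418272127855 shift cm [ 0.0286 -0.7147 12.0265] joints [ 0.8415  0.2126 -0.4239 -0.0001 -0.9354  0.8599] F [-0.0478  0.383  -0.2971] t 16.8833 op 0.1676745313254739
```

play_rows(translation=[[0.03,-0.7,0],[0,0,2],[0,0,2],[0,0,2],[0,0,2],[0,0,1],[0,0,0],[0,0,0],[0,0,0]], delta_rot=[[0,0,0],[0,0,0],[0,0,0],[0,0,0],[0,0,0],[0,0,0],[0,0,0],[0,0,0],[0,0,0]], claw=[1,1,1,1,1,1,1,1,1])

```text
t: 17.63
position: [0.4762, 0.253, 0.0574]
eef_rot: [[0.991, 0.131, 0.001], [0.131, -0.991, 0.001], [0.001, -0.001, -1.0]]
wrist_force: [0.2, 0.1, -0.3]
opening: 0.164
finger_force: 97.8
```

```bash
python3 -c "
from go import *
plan(.4750,.2516,.0257,.131)"
```

```text
R [ 0.9914  0.1307  0.0013  0.1307 -0.9914  0.001   0.0014 -0.0008 -1.    ] pos [0.4762 0.253  0.0574] dz_tool 8.152715113918241e-05 shift cm [-0.1421  0.1266  3.1726] joints [ 0.8523  0.3287 -0.5123  0.0005 -0.7282  0.8492] F [ 0.2203  0.0847 -0.3238] t 17.6333 op 0.16355101882768794
```

play_rows(translation=[[-0.1,0.1,0.5],[0,0,0.6],[0,0,0.6],[0,0,0.5],[0,0,0.4],[0,0,0.2],[0,0,0.1],[0,0,0],[0,0,0]], delta_rot=[[0,0,0],[0,0,0],[0,0,0],[0,0,0],[0,0,0],[0,0,0],[0,0,0],[0,0,0],[0,0,0]], claw=[1,1,1,1,1,1,1,1,1])

```text
t: 18.38
position: [0.4747, 0.2515, 0.0273]
eef_rot: [[0.991, 0.131, 0.0], [0.131, -0.991, -0.0], [0.0, 0.0, -1.0]]
wrist_force: [0.2, 0.5, -0.3]
opening: 0.166
finger_force: 97.8
```

```bash
python3 -c "
from go import *
plan(.4750,.2516,.0257,.131)"
```

```text
R [ 0.9914  0.1307  0.      0.1307 -0.9914 -0.      0.      0.     -1.    ] pos [0.4747 0.2515 0.0273] dz_tool 0.00011349810286298556 shift cm [ 0.0286 -0.0058  0.1617] joints [ 0.8523  0.3713 -0.5414  0.0001 -0.6581  0.8495] F [ 0.171   0.517  -0.2631] t 18.3833 op 0.1659129087483943
```

play_rows(translation=[[0,0,0.07],[0,0,0.05],[0,0,0],[0,0,0]], delta_rot=[[0,0,0],[0,0,0],[0,0,0],[0,0,0]], claw=[1,1,1,1])

```text
t: 18.72
position: [0.4747, 0.2515, 0.0262]
eef_rot: [[0.991, 0.131, 0.0], [0.131, -0.991, 0.0], [0.0, -0.0, -1.0]]
wrist_force: [-0.1, -0.5, -1.6]
opening: 0.165
finger_force: 97.8
```

play_rows(translation=[[0,0,0.05],[0,0,0],[0,0,0]], delta_rot=[[0,0,0],[0,0,0],[0,0,0]], claw=[1,1,1], newtons=30)

```text
t: 18.97
position: [0.4747, 0.2515, 0.0259]
eef_rot: [[0.991, 0.131, 0.0], [0.131, -0.991, 0.0], [0.0, -0.0, -1.0]]
wrist_force: [-1.2, -1.2, 3.9]
opening: 0.164
finger_force: 98.4
```

play_rows(translation=[[0,0,0],[0,0,0],[0,0,0],[0,0,0],[0,0,0],[0,0,0],[0,0,-1],[0,0,-2],[0,0,-2.5],[0,0,-2.5],[0,0,-2.5],[0,0,-2]], delta_rot=[[0,0,0],[0,0,0],[0,0,0],[0,0,0],[0,0,0],[0,0,0],[0,0,0],[0,0,0],[0,0,0],[0,0,0],[0,0,0],[0,0,0]], claw=[1.8,2.2,3,4,5,6,6,6,6,6,6,6])

```text
t: 19.97
position: [0.475, 0.2516, 0.1535]
eef_rot: [[0.991, 0.131, 0.002], [0.131, -0.991, 0.001], [0.002, -0.001, -1.0]]
wrist_force: [1.3, 0.2, 0.8]
opening: 0.701
finger_force: 0.0
```

play_rows(translation=[[0,-2.5,-1],[0,-2.5,-1],[0,-2.5,0],[0,-2.5,0],[0,-2.5,0],[0,-2.5,0],[0,0,0],[0,0,0]], delta_rot=[[0,0,0],[0,0,0],[0,0,0],[0,0,0],[0,0,0],[0,0,0],[0,0,0],[0,0,0]], claw=[6,6,6,6,6,6,6,6])

```text
t: 20.63
position: [0.4546, 0.4011, 0.1709]
eef_rot: [[0.991, 0.132, -0.0], [0.132, -0.991, -0.0], [-0.0, 0.0, -1.0]]
wrist_force: [0.0, -1.3, 0.1]
opening: 0.7
finger_force: 0.0
```

Run:
```python
from h import *
t=optics.read_camera('top')[:,:,::-1]; s=optics.read_camera('scene')[:,:,::-1]
def crop(im,r,c,h=66,w=88,W=400,H=300): return cv2.resize(im[r:r+h,c:c+w],(W,H),interpolation=cv2.INTER_CUBIC)
cv2.imwrite('pics/e.png',np.vstack([np.hstack([crop(t,180,120),crop(t,136,228)]),np.hstack([crop(s,142,140),crop(s,158,262)])]))
for c in('top','scene'):
    for n in('vial','petri','cup'): print(c,n,[(r['score'],r['centre']) for r in optics.place_of(n,c)[:1]])
```

```text
top vial [(0.51, [191.1, 199.7])]
top petri [(0.7, [230.3, 218.2])]
top cup [(0.76, [162.3, 338.5])]
scene vial [(0.41, [186.0, 235.0])]
scene petri [(0.92, [212.3, 214.6])]
scene cup [(0.73, [243.6, 390.7])]
```

View pics/e.png

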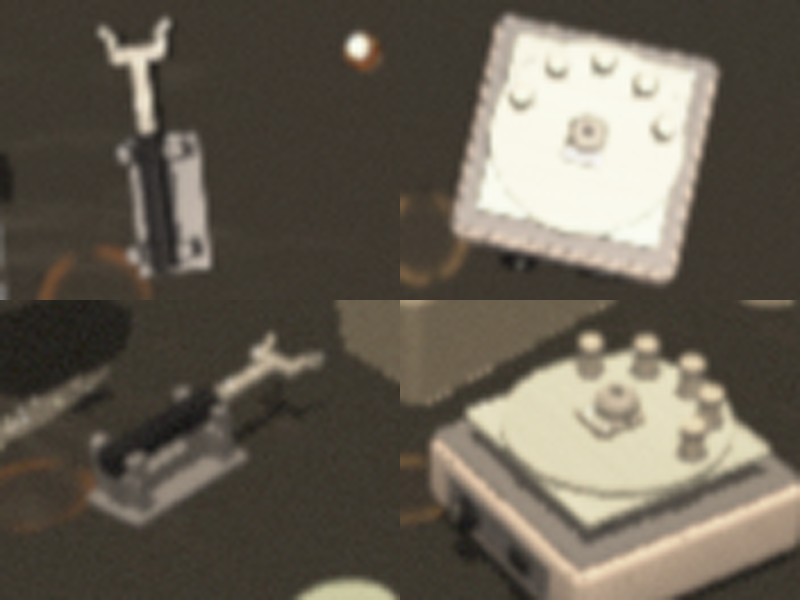

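The tool lies as before: its prong tips are at (103,28) and (165,20) in the top view and (268,336) and (322,357) in the scene view. The clip is on the neck at (583,150), the vial and dish show where they were, and the detected vial, dish and cup positions match the start within a few pixels.

```bash
python3 -c "
from workcell import env
print(env.finish_job())"
```

```text
the job is handed in; nothing more can be done
None
```

The clip is snapped home on the spindle neck (highest push read about 10 N, about 6 N on the clip once it was on), the fork tool is back in its rest as it lay, the vial, dish and cup show no movement beyond detection scatter, and the job is handed in at about 21 s.

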